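# Close, bolt down and start the tumble polisher

### The arm

A 7-joint arm with a two-finger parallel gripper is mounted at the origin on the work surface. World frame = base frame: x ahead of the robot, y to its left, z up, the work surface at z = 0. Lengths are in m, angles in rad, forces in N, time in s.
With the tool pointing down it reaches from about 0.425 to 0.95 m from the base axis. Payload 4.7 kg.
Tool frame: the origin (TCP) lies midway between the tips of the shut fingers; the grasp point (between the pads) lies 19 mm behind it (r.tcp_to_grasp is the distance from the TCP to the grasp point, in m); z points along the fingers, y is the line along which they close (so a half turn about z gives the same grasp; the last joint's range is limited). The gripper opens to 87 mm and grips with 3 to 60 N. Pads are 19 mm wide; open, the fingers measure 117 mm over their backs; the gripper's body (75 mm by 190 mm) begins 51 mm behind the grasp point.
Start: joints at [-1.339, 0.469, -0.049, 1.532, 0.024, 1.141, -0.082], TCP at [0.174, 0.652, 0.223] pointing down, gripper open.
Joint ranges: [-2.59, 2.59], [-0.33, 1.99], [-1.39, 1.29], [0.1, 2.45], [-1.04, 4.18], [0.21, 1.99], [-2.66, 2.66]. Speed limits (rad/s): [2.57, 2.57, 3.14, 3.14, 3.14, 3.14, 3.14].

### API

Orientations are given as a rotation vector (axis times angle).
In Python, from bench import r gives the robot as it stands. The module is installed in compiled form; this text tells all that it offers.
- The arm moves only by the tool play_rows, never from a script. Its argument "moves" is one flat list of numbers, 4 for each row, row after row: the shift along the tool's x, y, z normalised to -1 to 1, where 1 is 0.2 m, then the turn about the tool's z normalised to -1 to 1, where 1 is 90 degrees. A call has 1 to 20 rows; each row shifts and turns the commanded pose from where the row before left it, along the tool's axes as they then stand; what a row does not reach is not made up. A row lasts 1/10 s, in which the tool goes at most 50 mm and 8.59 degrees, less where a joint would pass 70% of its speed; a pose out of reach is approached as far as the arm can. A call with a number of a shift or a turn outside -1 to 1 is refused whole. A call with a gripper value outside its range is refused whole. "hand" is the opening, from 0 (shut) to 1 (fully open), set as the call begins (left out, the last holds). The fingers move at their own pace and stop on an object; the grip force is fixed at half the most. Time passes only in rows, so rows that do not move let the fingers close. It gives the time, the measured TCP pose, the force, the opening and the grip force at its end, in the units of the state.
- r.get_obs(): the state, without advancing time (a new reading comes with each control period).
- r.grab_frame(name): name is "scene" or "side" or "wrist"; returns a dict with "frame" (400x640x3 uint8, blue, green, red), "z_map" (400x640 float32, m along the optical axis (not along the pixel's ray), 0 where there is no reading), "fx", "fy", "cx", "cy" (pixels), "dist" ([k1, k2, p1, p2, k3] as OpenCV has them; the pictures are not rectified), "T" (4x4, takes a point from camera to world coordinates); the wrist camera has in their place "hand_eye" (4x4, takes a point from camera to tool coordinates, whose origin is the TCP and whose axes are the flange's). Camera axes: x right, y down, z forward; pixel columns grow to the right and rows downward; lengths in m; the calibration is good to about 2 mm. A picture is of the moment at which its call begins: read the wrist's pose just before it.
- r.finish_job(): hands the job in; it is judged then, once.
The state is a dict: "time_s": time; "q": joint angles; "qd": joint speeds; "effort": joint torques, N m; "tool_pos": TCP position; "ee_rot": TCP orientation; "ft_force": force on the tool from outside, world axes, zero at the start; "torque": the same for the moment, N m; "width": opening from 0.0 (shut) to 1.0 (fully open); "grip_force": force on a finger pad.
Only numpy, scipy, OpenCV 4.12 (cv2) and the standard library are available. Lean on these libraries where they do the work, as an engineer would, in place of code of your own. Each camera call takes 0.05 s, during which the arm holds its last target. There are 200 camera calls.

### The job

Get the jeweller's tumble polisher running: push its lid fully shut, then turn the three captive bolts clockwise all the way to their end stops, one after the other: blue first, then yellow, then red. Last, press the green start button down and let it go. Do not press the black stop button or disturb the other things on the bench.

Things in the scene. Friction and masses are not known exactly. Their poses are not given: they have to be found in the camera images.
- polisher: grey tumble polisher fixed to the bench, 220 (x) x 320 (y) x 100 mm high; origin at the centre of its underside, on the bench. Its chamber (beads, rings) takes x -50 to +110 mm; the ledge in front of it, x -110 to -50 mm, carries three bolts in a row
- lid (a joint): hinge angle of the chamber's lid (aluminium and blue plate, 160 mm from hinge to free edge, 300 wide along y, 8 thick): 0 = shut, 1 to 1.38 = standing open at the start, 1.5 = limit. Stiff: stays where it is left, needs 2 to 5 N at the free edge. Shut, its upper face is 110 mm above the bench; a black knob 24 mm wide stands 22 mm out of that face, 50 mm from the hinge
- lid_edge (a point): middle of the lid's free edge (towards the bolts when shut), on its outer (upper when shut) face
- lid_hinge (a point): middle of the hinge line, which is parallel to the polisher's y at its x = +105 mm, 102 mm above the bench, level with the shut lid's underside
- blue_base: fixed steel collar (34 mm wide) of the blue bolt on the ledge; origin on the bolt's axis, 100 mm above the bench; its axes are parallel to the polisher's. The three bolts stand 95 mm apart at the polisher's x = -83 mm, in any order of colour
- blue_bolt (a joint): turn of the captive blue bolt: 0 = fully loose, 2.6 rad = tight against its end stop; grows clockwise seen from above; starts at 0 to 1. Its arm points (2.6 - value) rad counter-clockwise from its collar's own +x, so at the stop it points along the polisher's +x, over the shut lid. Stiff: about 4 N at the arm's end; stays where left
- blue_tip (a point): end of the blue bolt's arm at mid-height: a blue bar 14 mm wide, 14 mm high (123 to 137 mm above the bench), reaching 58 mm from the axis; the dark hub is 26 mm wide, its top at 146 mm
- yellow_base: fixed steel collar (34 mm wide) of the yellow bolt on the ledge; origin on the bolt's axis, 100 mm above the bench; its axes are parallel to the polisher's. The three bolts stand 95 mm apart at the polisher's x = -83 mm, in any order of colour
- yellow_bolt (a joint): turn of the captive yellow bolt: 0 = fully loose, 2.6 rad = tight against its end stop; grows clockwise seen from above; starts at 0 to 1. Its arm points (2.6 - value) rad counter-clockwise from its collar's own +x, so at the stop it points along the polisher's +x, over the shut lid. Stiff: about 4 N at the arm's end; stays where left
- yellow_tip (a point): end of the yellow bolt's arm at mid-height: a yellow bar 14 mm wide, 14 mm high (123 to 137 mm above the bench), reaching 58 mm from the axis; the dark hub is 26 mm wide, its top at 146 mm
- red_base: fixed steel collar (34 mm wide) of the red bolt on the ledge; origin on the bolt's axis, 100 mm above the bench; its axes are parallel to the polisher's. The three bolts stand 95 mm apart at the polisher's x = -83 mm, in any order of colour
- red_bolt (a joint): turn of the captive red bolt: 0 = fully loose, 2.6 rad = tight against its end stop; grows clockwise seen from above; starts at 0 to 1. Its arm points (2.6 - value) rad counter-clockwise from its collar's own +x, so at the stop it points along the polisher's +x, over the shut lid. Stiff: about 4 N at the arm's end; stays where left
- red_tip (a point): end of the red bolt's arm at mid-height: a red bar 14 mm wide, 14 mm high (123 to 137 mm above the bench), reaching 58 mm from the axis; the dark hub is 26 mm wide, its top at 146 mm
- start (a joint): the green start button, a spring push button 32 mm wide: 0 = up, 0.006 m = fully down (4 N)
- start_top (a point): centre of the green button's top; it sits in a grey ring on a white control box (64 x 64 x 80 mm high) fixed on the bench beside the polisher, left or right of it
- stop (a joint): the black stop button, a spring push button 32 mm wide: 0 = up, 0.006 m = fully down (4 N)
- stop_top (a point): centre of the black button's top; it sits in a grey ring on a white control box (64 x 64 x 80 mm high) fixed on the bench beside the polisher, left or right of it
- loupe: bystander: black eyepiece loupe, 36 mm wide, 34 mm high; origin under its centre
- dish: bystander: small brass bowl, 70 mm wide, 25 mm high; origin under its centre
- mallet: bystander: hammer lying down, 220 mm long; origin under the middle of its length, roughly
- brush: bystander: brush lying down, 170 mm long; origin under the middle of its length, roughly
- tray: bystander: white open tray 90 x 70 x 30 mm; origin under its centre
- jar: bystander: closed glass jar, 56 mm wide, 70 mm high; origin under its centre
- spool: bystander: copper wire spool, 44 mm wide, 42 mm high; origin under its centre
Not all that is in view belongs to the job. Leave any purple or turquoise look-alike of the part that bears start alone.

How it is judged:
On the way, in this order (a step that is already met when the one before it is completed fails the run):
1. the lid is shut (value of joint lid below 0.06 rad), for 0.2 s.
2. the blue bolt is tightened to its end stop, lid shut (value of joint blue_bolt above 2.5 rad and value of joint lid below 0.06 rad), for 0.2 s.
3. the yellow bolt is tightened to its end stop, lid shut (value of joint yellow_bolt above 2.5 rad and value of joint lid below 0.06 rad), for 0.2 s.
4. the red bolt is tightened to its end stop, lid shut (value of joint red_bolt above 2.5 rad and value of joint lid below 0.06 rad), for 0.2 s.
5. the green start button is pressed down (all of step 4 and value of joint start above 0.004 m and value of joint each of blue_bolt, yellow_bolt above 2.5 rad), for 0.05 s.
At the end, for the whole second after the job is handed in: The lid is shut (within 0.06 rad), all three bolts are at their end stops (within 0.1 rad), and the start button, having been pressed at least 4 mm, is up again (all of step 4 and value of joint each of blue_bolt, yellow_bolt above 2.5 rad and value of joint start below 0.002 m); the robot touches nothing.
It fails at once if the black stop button is pressed (more than 3 mm) (value of joint stop above 0.003 m).
It fails at once if one of the other things on the bench is shifted more than 40 mm (distance of any of loupe, dish, mallet, brush, tray, jar, spool from where it was at the start of the episode above 0.04 m).
It also fails if it takes over 64 s, if anything falls off the work surface, if the arm or the gripper's body presses on something with over 40 N, if the wrist force passes 120 N, or if a joint passes its speed limit or range.

## Working session

There is one attempt and no reset: what is moved stays moved. The work goes in short steps, Python scripts to look and compute and a tool call to move; the robot and the scene stay as the last step left them, time stands still between calls to the robot, and variables do not carry over. Pictures are saved under pics/ and viewed, at most 10 in all, crops included, and the job is handed in when it is done.

Besides the shell and the picture viewer there is one more tool, called after "Call:" by a JSON object that holds its "op" and its "data", one argument or row to a line. play_rows: Moves the arm, as the interface text tells. Scaled input: -1 to 1 covers 0.2 m each way for a shift and 90 degrees each way for a turn. Its arguments: {"type":"object","properties":{"moves":{"type":"array","items":{"type":"number"}},"hand":{"type":"number"}},"required":["moves"]}

```bash
mkdir -p pics; cat > h.py <<'E'
import numpy as np, cv2
from bench import r
from scipy.spatial.transform import Rotation as R
def grab(name):
    o=r.get_obs(); f=r.grab_frame(name)
    if 'T' in f: T=np.array(f['T'])
    else:
        W=np.eye(4); W[:3,:3]=R.from_rotvec(o['ee_rot']).as_matrix(); W[:3,3]=o['tool_pos']; T=W@np.array(f['hand_eye'])
    K=np.array([[f['fx'],0,f['cx']],[0,f['fy'],f['cy']],[0,0,1]])
    return f['frame'],f['z_map'],K,np.array(f['dist']),T
def cloud(g):
    im,z,K,d,T=g; v,u=np.mgrid[:z.shape[0],:z.shape[1]]
    p=cv2.undistortPoints(np.stack([u,v],-1).reshape(-1,1,2).astype(np.float64),K,d).reshape(*z.shape,2)
    c=np.concatenate([p*z[...,None],z[...,None]],-1)
    w=c@T[:3,:3].T+T[:3,3]; w[z==0]=np.nan
    return w
def ray(g,u,v):
    im,z,K,d,T=g
    p=cv2.undistortPoints(np.array([[[u,v]]],float),K,d)[0,0]
    return T[:3,3],T[:3,:3]@np.array([p[0],p[1],1])
def atz(g,u,v,h):
    o,d=ray(g,u,v); return o+d*(h-o[2])/d[2]
E
python3 - <<'E'
from h import *
import pickle
for n in ('scene','side','wrist'):
    g=grab(n); cv2.imwrite(f'pics/{n}0.png',g[0]); pickle.dump(g,open(n+'0.pkl','wb')); print(n,g[4].round(3).tolist())
o=r.get_obs(); print({k:np.round(v,3).tolist() for k,v in o.items()})
E
```

```text
scene [[-0.621, 0.629, -0.467, 1.093], [0.783, 0.489, -0.383, 0.555], [-0.013, -0.604, -0.797, 1.149], [0.0, 0.0, 0.0, 1.0]]
side [[0.858, -0.293, 0.421, -0.099], [-0.512, -0.447, 0.734, -0.956], [-0.026, -0.845, -0.533, 0.837], [0.0, 0.0, 0.0, 1.0]]
wrist [[0.257, 0.931, 0.259, 0.105], [0.967, -0.247, -0.07, 0.671], [-0.002, 0.268, -0.963, 0.384], [0.0, 0.0, 0.0, 1.0]]
{'time_s': 0.15, 'q': [-1.339, 0.469, -0.049, 1.533, 0.024, 1.141, -0.082], 'qd': [-0.0, -0.002, -0.0, -0.005, 0.0, 0.0, -0.0], 'effort': [0.0, -50.842, -0.081, -23.642, -0.061, 0.036, 0.0], 'tool_pos': [0.174, 0.652, 0.222], 'ee_rot': [-0.408, -3.115, 0.002], 'ft_force': [-0.558, -0.314, 0.643], 'torque': [0.038, 0.002, 0.005], 'grip_force': 0.0, 'width': 1.0}
```

View pics/scene0.png

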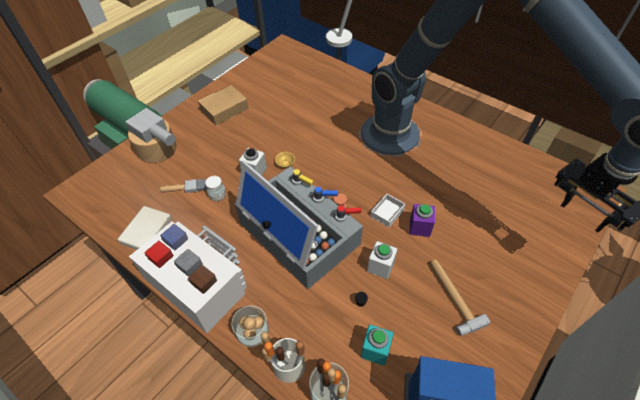

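View pics/side0.png

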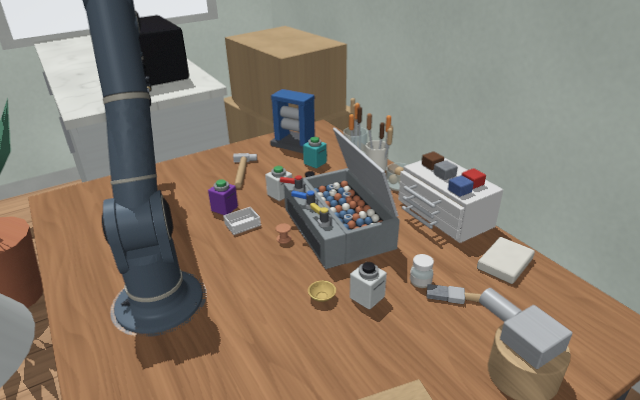

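The scene view shows the polisher at (300,225) with its lid open. From left to right its bolts are yellow (300,178), blue (322,192) and red (345,211). There are three green-button boxes: white (383,257), purple (423,218) and turquoise (377,343). The white one fits, since the other two are the look-alikes. The black stop is on the white box at (252,158). I'll confirm in an enlarged crop and measure.

```bash
python3 - <<'E'
from h import *
import pickle
S=pickle.load(open('scene0.pkl','rb')); D=pickle.load(open('side0.pkl','rb'))
a=cv2.resize(S[0][140:300,225:445],None,fx=3.6,fy=3.6,interpolation=cv2.INTER_CUBIC)
cv2.imwrite('pics/c1.png',a)
def seg(g,lo,hi,box):
    m=cv2.inRange(cv2.cvtColor(g[0],cv2.COLOR_BGR2HSV),np.array(lo),np.array(hi))>0
    k=np.zeros_like(m); x0,y0,x1,y1=box; k[y0:y1,x0:x1]=1
    return m&k
def rep(n,g,lo,hi,box,zr=(.05,.3)):
    w=cloud(g); m=seg(g,lo,hi,box); p=w[m]; p=p[(p[:,2]>zr[0])&(p[:,2]<zr[1])]
    if len(p)<3: print(n,len(p)); return
    q=p[:,:2]-p[:,:2].mean(0); u,s,vt=np.linalg.svd(q,full_matrices=False); t=q@vt[0]
    e=[p[t<np.quantile(t,.06)].mean(0).round(3).tolist(),p[t>np.quantile(t,.94)].mean(0).round(3).tolist()]
    print(n,len(p),'med',np.median(p,0).round(3).tolist(),'ends',e,'z95',np.quantile(p[:,2],.95).round(3))
col=dict(y=([22,150,100],[35,255,255]),b=([105,150,80],[125,255,255]),r=([0,170,90],[6,255,255]),g=([45,100,50],[85,255,255]))
rep('S y',S,*col['y'],(285,165,320,195),(.115,.15)); rep('S b',S,*col['b'],(310,180,342,205),(.115,.15)); rep('S r',S,*col['r'],(333,203,366,222),(.115,.15)); rep('S g',S,*col['g'],(370,240,398,262))
rep('D y',D,*col['y'],(300,198,335,220),(.115,.15)); rep('D b',D,*col['b'],(285,185,320,207),(.115,.15)); rep('D r',D,*col['r'],(273,172,308,188),(.115,.15)); rep('D g',D,*col['g'],(265,160,295,182))
# lid plate (blue) in scene
w=cloud(S); m=seg(S,[105,150,50],[125,255,255],(235,165,315,262)); p=w[m]; p=p[(p[:,2]>.11)]
c=np.median(p,0); q=p-c; q=q[np.linalg.norm(q,axis=1)<.25]; vt=np.linalg.svd(q,full_matrices=False)[2]; n=vt[2]; print('lid plane c',c.round(3),'n',n.round(3),'z range',np.quantile(p[:,2],[.01,.99]).round(3),'tilt from vertical normal',np.arccos(abs(n[2])).round(3), 'vt0',vt[0].round(3))
for nm,g in(('S',S),('D',D)):
    w=cloud(g); 
    for (u,v) in ([(251,153),(383,250),(215,187),(388,210),(361,298),(423,212)] if nm=='S' else [(369,268),(279,170),(423,265),(242,220),(283,233),(240,200),(350,185)]): print(nm,u,v,np.round(w[v,u],3))
E
```

```text
S y 91 med [0.448, -0.034, 0.137] ends [[0.447, -0.067, 0.144], [0.447, -0.004, 0.135]] z95 0.147
S b 86 med [0.451, 0.054, 0.137] ends [[0.469, 0.029, 0.146], [0.435, 0.078, 0.136]] z95 0.147
S r 107 med [0.46, 0.148, 0.137] ends [[0.481, 0.123, 0.146], [0.442, 0.169, 0.136]] z95 0.147
S g 90 med [0.49, 0.285, 0.101] ends [[0.48, 0.275, 0.099], [0.499, 0.294, 0.099]] z95 0.105
D y 2
D b 95 med [0.444, 0.052, 0.135] ends [[0.429, 0.074, 0.132], [0.464, 0.023, 0.145]] z95 0.146
D r 59 med [0.455, 0.139, 0.133] ends [[0.479, 0.12, 0.145], [0.437, 0.158, 0.132]] z95 0.146
D g 41 med [0.485, 0.276, 0.1] ends [[0.478, 0.288, 0.101], [0.494, 0.267, 0.099]] z95 0.104
lid plane c [0.63  0.019 0.185] n [ 0.934 -0.14   0.329] z range [0.127 0.236] tilt from vertical normal 1.236 vt0 [0.148 0.989 0.   ]
S 251 153 [ 0.45  -0.256  0.102]
S 383 250 [0.493 0.285 0.101]
S 215 187 [ 0.607 -0.27   0.069]
S 388 210 [0.302 0.19  0.003]
S 361 298 [0.619 0.305 0.035]
S 423 212 [0.314 0.306 0.101]
D 369 268 [ 0.438 -0.276  0.103]
D 279 170 [0.486 0.271 0.098]
D 423 265 [ 0.582 -0.306  0.067]
D 242 220 [0.316 0.202 0.008]
D 283 233 [0.377 0.046 0.03 ]
D 240 200 [ 0.362  0.324 -0.001]
D 350 185 [0.659 0.119 0.061]
```

View pics/c1.png

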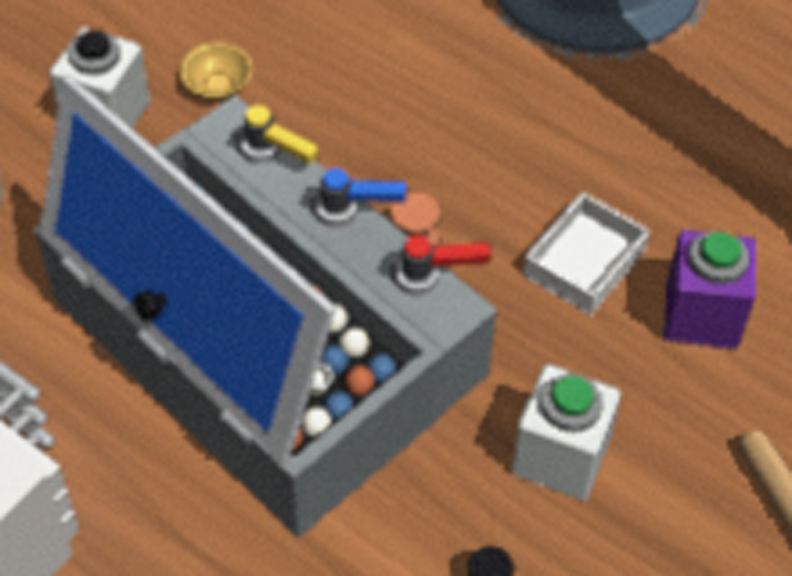

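The crop confirms the white box with the green button, right of the polisher, as the start (button at about 0.488, 0.281, 0.10). The black stop on the left box is at about (0.444, -0.266). The polisher yaw is about -0.155 rad and its origin about (0.5485, 0.013). The lid stands at about 1.24 rad. First I close the hand, lift, align with the polisher and go over behind the lid.

Call:
{"op": "play_rows", "data": {
  "moves": [0,0,-0.175,-0.067,0,0,-0.175,0,0,0,-0.175,0,0,0,-0.175,0,-0.146,-0.144,0,0,-0.146,-0.144,0,0,-0.146,-0.144,0,0,-0.146,-0.144,0,0,-0.146,-0.144,0,0,-0.146,-0.144,0,0,-0.146,-0.144,0,0,-0.146,-0.144,0,0,-0.146,-0.144,0,0,-0.146,-0.144,0,0],
  "hand": 0
}}

```text
time_s: 1.55
tool_pos: [0.4185, 0.3208, 0.3624]
ee_rot: [-0.244, -3.132, -0.0]
ft_force: [0.5, 0.8, 0.5]
width: 0.003
grip_force: 0.0
```

Call:
{"op": "play_rows", "data": {
  "moves": [-0.146,-0.144,0,0,-0.146,-0.144,0,0,-0.146,-0.144,0,0,-0.146,-0.144,0,0,-0.146,-0.144,0,0,-0.146,-0.144,0,0,-0.146,-0.144,0,0,-0.146,-0.144,0,0,-0.146,-0.144,0,0,-0.146,-0.144,0,0,0,0,0,0]
}}

```text
time_s: 2.65
tool_pos: [0.6631, -0.0144, 0.3612]
ee_rot: [-0.259, -3.131, 0.008]
ft_force: [0.5, -0.7, 0.3]
width: 0.006
grip_force: 0.0
```

```bash
cat >> h.py <<'E'
O=np.array([.5485,.013]); Y=-.155; E=np.array([[np.cos(Y),np.sin(Y)],[-np.sin(Y),np.cos(Y)]])
def P(p): return (E@(np.asarray(p)[...,:2].T-O[:,None] if np.ndim(p)>1 else E@(np.asarray(p)[:2]-O)))
E
python3 - <<'E'
from h import *
o=r.get_obs(); print((E@(o['tool_pos'][:2]-O)).round(4),o['tool_pos'][2])
g=grab('side'); cv2.imwrite('pics/s1.png',g[0])
E
```

```text
[ 0.1175 -0.0094] 0.36124014842660324
```

View pics/s1.png

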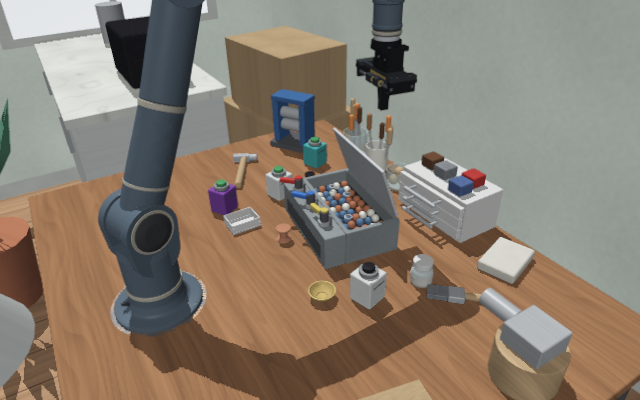

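Call:
{"op": "play_rows", "data": {
  "moves": [0,0,0.178,0,0,0,0.178,0,0,0,0.178,0,0,0,0.178,0,0.087,0,0,0,0.087,0,0,0,0.066,0,0.027,0,0.066,0,0.027,0,0.05,0,0.034,0,0.05,0,0.034,0]
}}

```text
time_s: 3.7
tool_pos: [0.5817, 0.0067, 0.1965]
ee_rot: [0.241, 3.129, 0.002]
ft_force: [1.5, -0.6, 1.2]
width: 0.004
grip_force: 1.2
```

Call:
{"op": "play_rows", "data": {
  "moves": [0.042,0,0.044,0,0.042,0,0.044,0,0.033,0,0.051,0,0.033,0,0.051,0,0.022,0,0.056,0,0.022,0,0.056,0,0.01,0,0.06,0,0.01,0,0.06,0,0,0,0.025,0,0,0,0,0]
}}

```text
time_s: 4.7
tool_pos: [0.5392, 0.012, 0.1101]
ee_rot: [-0.245, -3.13, -0.004]
ft_force: [-13.3, 0.6, 37.2]
width: 0.006
grip_force: 18.6
```

```bash
python3 - <<'E'
from h import *
o=r.get_obs(); print((E@(o['tool_pos'][:2]-O)).round(4),o['tool_pos'][2],o['ft_force'])
g=grab('side'); w=cloud(g)
g2=grab('scene'); cv2.imwrite('pics/s2.png',cv2.resize(g2[0][130:300,205:445],None,fx=3.3,fy=3.3,interpolation=cv2.INTER_CUBIC)); w2=cloud(g2)
for k,W in(('D',w),('S',w2)):
    p=W.reshape(-1,3); p=p[~np.isnan(p[:,0])]; q=(E@(p[:,:2]-O).T).T
    for x0 in (-.04,-.01,.02,.05,.08):
        m=(abs(q[:,0]-x0)<.008)&(abs(abs(q[:,1])-.09)<.04)&(p[:,2]<.14); print(k,x0,m.sum(),np.median(p[m,2]).round(4))
E
```

```text
[-0.0091 -0.0025] 0.11011424134878692 [-13.34214774   0.59115641  37.24214081]
D -0.04 176 0.11
D -0.01 173 0.1106
D 0.02 102 0.1106
D 0.05 100 0.1105
D 0.08 91 0.1099
S -0.04 125 0.1105
S -0.01 176 0.1105
S 0.02 245 0.1111
S 0.05 255 0.1112
S 0.08 273 0.1103
```

View pics/s2.png

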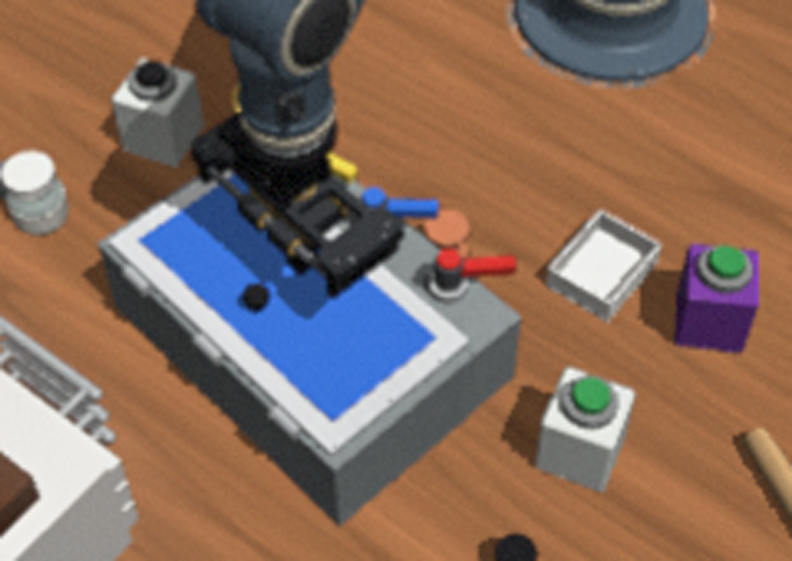

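The lid is shut: its upper face reads 110 mm all over. I lift off and move above the spot beside the blue bolt.

Call:
{"op": "play_rows", "data": {
  "moves": [0,0,-0.2,0,0,0,-0.2,0,0.18,-0.025,0,0,0.18,-0.025,0,0,0.18,-0.025,0,0,0,0,0,0]
}}

```text
time_s: 5.4
tool_pos: [0.425, 0.0132, 0.1847]
ee_rot: [-0.243, -3.127, -0.0]
ft_force: [0.2, 0.1, 0.1]
width: 0.004
grip_force: 0.0
```

```bash
python3 - <<'E'
from h import *
o=r.get_obs(); print((E@(o['tool_pos'][:2]-O)).round(4),o['tool_pos'].round(4),o['ft_force'].round(1))
tool=o['tool_pos']
for n in('scene','side'):
    g=grab(n); w=cloud(g); p=w.reshape(-1,3); q=(E@(p[:,:2]-O).T).T
    m=(p[:,2]>.106)&(p[:,2]<.116)&(abs(q[:,0]-.03)<.12)&(abs(q[:,1])<.18)
    c,s,a=cv2.minAreaRect((p[m,:2]*1000).astype(np.float32)); print(n,m.sum(),np.array(c).round(1),np.array(s).round(1),a)
    hsv=cv2.cvtColor(g[0],cv2.COLOR_BGR2HSV).reshape(-1,3)
    for k,lo,hi,y in(('y',22,35,-.095),('b',105,125,0),('r',0,6,.095)):
        mm=(hsv[:,0]>=lo)&(hsv[:,0]<=hi)&(hsv[:,1]>150)&(hsv[:,2]>80)&(p[:,2]>.118)&(p[:,2]<.15)&(abs(q[:,0]+.083)<.07)&(abs(q[:,1]-y)<.07)
        t=p[mm&(p[:,2]>.143)]; 
        if len(t)>3:
            mid=(t.min(0)+t.max(0))[:2]/2; print(k,len(t),'cap',(E@(t[:,:2].mean(0)-O)).round(4),(E@(mid-O)).round(4))
E
```

```text
[-0.1221 -0.0189] [0.425  0.0132 0.1847] [0.2 0.1 0.1]
scene 4758 [560.5  19.4] [303.2 201.5] 81.61308288574219
y 17 cap [-0.086  -0.0878] [-0.086  -0.0881]
b 20 cap [-0.0872  0.0073] [-0.0867  0.0079]
r 33 cap [-0.089   0.1021] [-0.0895  0.1038]
side 2998 [559.4  16.4] [303.1 199.7] 81.21898651123047
b 15 cap [-0.089   0.0035] [-0.09    0.0051]
r 6 cap [-0.0931  0.0999] [-0.0932  0.0987]
```

```bash
cat > plan.py <<'E'
from h import *
import sys
# hub px,py (my frame), phi0 deg, rho0, rho1 ; rows from the current TCP, pusher 19x30 mm
def plan(hub,ph0,r0,r1=.038,clear=0,step=9,end=0):
    o=r.get_obs(); cur=E@(o['tool_pos'][:2]-O)
    tx=R.from_rotvec(o['ee_rot']).as_matrix()[:2,:2]  # cols: tool x,y in world
    n=int(np.ceil((ph0-end)/step)); out=[]
    for ph in np.linspace(ph0,end,n+1):
        a=np.radians(ph); c,s=np.cos(a),np.sin(a); rho=r0+(r1-r0)*min(1,(ph0-ph)/40)
        p=np.array(hub)+rho*np.array([c,s])-np.array([s,-c])*(.007+.0095*abs(s)+.015*abs(c)+clear)
        d=np.linalg.inv(tx)@E.T@(p-cur)/.2; out.append([*d.round(3),0,0]); cur=p
        print(int(ph),p.round(3),out[-1])
if __name__=='__main__': plan(*eval(sys.argv[1]))
E
python3 plan.py "((-.088,.006),133,.024)"
```

```text
133 [-0.122  0.007] [np.float64(0.024), np.float64(0.124), 0, 0]
124 [-0.122  0.015] [np.float64(0.002), np.float64(0.042), 0, 0]
115 [-0.121  0.024] [np.float64(-0.008), np.float64(0.043), 0, 0]
106 [-0.117  0.032] [np.float64(-0.019), np.float64(0.041), 0, 0]
97 [-0.111  0.04 ] [np.float64(-0.03), np.float64(0.037), 0, 0]
88 [-0.104  0.044] [np.float64(-0.035), np.float64(0.023), 0, 0]
79 [-0.1    0.047] [np.float64(-0.02), np.float64(0.012), 0, 0]
70 [-0.095  0.049] [np.float64(-0.023), np.float64(0.01), 0, 0]
62 [-0.09  0.05] [np.float64(-0.027), np.float64(0.007), 0, 0]
53 [-0.084  0.051] [np.float64(-0.029), np.float64(0.002), 0, 0]
44 [-0.078  0.05 ] [np.float64(-0.031), np.float64(-0.003), 0, 0]
35 [-0.071  0.048] [np.float64(-0.032), np.float64(-0.009), 0, 0]
26 [-0.065  0.045] [np.float64(-0.032), np.float64(-0.016), 0, 0]
17 [-0.059  0.041] [np.float64(-0.029), np.float64(-0.022), 0, 0]
8 [-0.054  0.035] [np.float64(-0.026), np.float64(-0.029), 0, 0]
0 [-0.05   0.028] [np.float64(-0.02), np.float64(-0.034), 0, 0]
```

Call:
{"op": "play_rows", "data": {
  "moves": [0,0,0.162,0,0,0,0.162,0,0,0,0,0]
}}

```text
time_s: 5.8
tool_pos: [0.4284, 0.0132, 0.1183]
ee_rot: [-0.244, -3.125, 0.005]
ft_force: [-1.2, -0.0, 0.6]
width: 0.008
grip_force: 0.0
```

```bash
python3 plan.py "((-.088,.006),133,.024)" | head -2; python3 -c "
from h import *
o=r.get_obs(); print((E@(o['tool_pos'][:2]-O)).round(4),o['tool_pos'].round(4),o['qd'].round(3))"
```

```text
133 [-0.122  0.007] [np.float64(0.017), np.float64(0.127), 0, 0]
124 [-0.122  0.015] [np.float64(0.002), np.float64(0.042), 0, 0]
[-0.1187 -0.0184] [0.4284 0.0132 0.1183] [-0.006 -0.057  0.012 -0.055  0.024  0.058 -0.026]
```

Call:
{"op": "play_rows", "data": {
  "moves": [0.01,0.065,0,0,0.007,0.062,0,0,0.002,0.042,0,0,-0.008,0.043,0,0,-0.019,0.041,0,0,-0.03,0.037,0,0,-0.035,0.023,0,0,-0.02,0.012,0,0]
}}

```text
time_s: 6.6
tool_pos: [0.4581, 0.075, 0.1214]
ee_rot: [-0.244, -3.129, 0.001]
ft_force: [-5.2, -1.4, 0.0]
width: 0.001
grip_force: 2.1
```

Call:
{"op": "play_rows", "data": {
  "moves": [-0.023,0.01,0,0,-0.027,0.007,0,0,-0.029,0.002,0,0,-0.031,-0.003,0,0,-0.032,-0.009,0,0,-0.032,-0.016,0,0,-0.029,-0.022,0,0,-0.026,-0.029,0,0,-0.02,-0.034,0,0,0,0,0,0]
}}

```text
time_s: 7.6
tool_pos: [0.5064, 0.0472, 0.1219]
ee_rot: [0.247, 3.129, -0.001]
ft_force: [0.4, -0.7, 0.5]
width: 0.005
grip_force: 0.0
```

```bash
cat > ang.py <<'E'
from h import *
o=r.get_obs(); print('tcp',(E@(o['tool_pos'][:2]-O)).round(4),o['tool_pos'][2].round(4),'F pol',(E@o['ft_force'][:2]).round(1),o['ft_force'][2].round(1))
H=dict(y=(22,35,(-.0865,-.089)),b=(105,125,(-.088,.006)),r=(0,6,(-.0895,.101)))
for n in('scene','side'):
    g=grab(n); cv2.imwrite(f'pics/last_{n}.png',cv2.resize(g[0][130:290,215:435] if n=='scene' else g[0][120:280,215:435],None,fx=3.6,fy=3.6,interpolation=cv2.INTER_CUBIC))
    p=cloud(g).reshape(-1,3); q=(E@(p[:,:2]-O).T).T; hsv=cv2.cvtColor(g[0],cv2.COLOR_BGR2HSV).reshape(-1,3)
    for k,(lo,hi,h) in H.items():
        d=q-np.array(h); rr=np.hypot(*d.T)
        m=(hsv[:,0]>=lo)&(hsv[:,0]<=hi)&(hsv[:,1]>150)&(hsv[:,2]>80)&(p[:,2]>.128)&(p[:,2]<.143)&(rr<.066)
        t=d[m]
        if len(t)<5: print(n,k,len(t)); continue
        v=np.linalg.svd(t-t.mean(0),full_matrices=False)[2][0]; v=v*np.sign(v@t.mean(0))
        print(n,k,len(t),'line deg',np.degrees(np.arctan2(v[1],v[0])).round(1),'mean deg',np.degrees(np.arctan2(*t.mean(0)[::-1])).round(1),'rmax',rr[m].max().round(3))
E
python3 ang.py
```

```text
tcp [-0.0469  0.0273] 0.1219 F pol [ 0.5 -0.6] 0.5
scene y 0
scene b 12 line deg 56.8 mean deg 8.0 rmax 0.06
scene r 83 line deg 139.8 mean deg 136.4 rmax 0.057
side y 0
side b 75 line deg 11.1 mean deg -0.7 rmax 0.059
side r 62 line deg 142.3 mean deg 150.1 rmax 0.053
```

Call:
{"op": "play_rows", "data": {
  "moves": [0,-0.01,0,0,0,-0.01,0,0,0,0,0,0]
}}

```text
time_s: 8.0
tool_pos: [0.5055, 0.0454, 0.122]
ee_rot: [0.243, 3.129, 0.002]
ft_force: [1.2, 1.7, -0.0]
width: 0.004
grip_force: 1.2
```

Call:
{"op": "play_rows", "data": {
  "moves": [0,-0.01,0,0,0,-0.01,0,0,0,0,0,0]
}}

```text
time_s: 8.3
tool_pos: [0.5046, 0.0415, 0.122]
ee_rot: [0.244, 3.13, 0.002]
ft_force: [2.9, 4.3, 0.7]
width: 0.001
grip_force: 2.0
```

Call:
{"op": "play_rows", "data": {
  "moves": [0,-0.01,0,0,0,-0.01,0,0,0,0,0,0]
}}

```text
time_s: 8.6
tool_pos: [0.5046, 0.0413, 0.1221]
ee_rot: [0.24, 3.129, 0.009]
ft_force: [5.1, 11.3, -1.3]
width: 0.007
grip_force: 5.9
```

Call:
{"op": "play_rows", "data": {
  "moves": [0,-0.01,0,0,0,-0.01,0,0,0,0,0,0]
}}

```text
time_s: 8.9
tool_pos: [0.5046, 0.0412, 0.1222]
ee_rot: [0.237, 3.129, 0.016]
ft_force: [6.1, 18.0, -3.0]
width: 0.004
grip_force: 9.7
```

Call:
{"op": "play_rows", "data": {
  "moves": [0,0.1,0,0,0,0,-0.2,0,0,0,-0.2,0,0,0,0,0]
}}

```text
time_s: 9.3
tool_pos: [0.5079, 0.0518, 0.2059]
ee_rot: [0.245, 3.125, 0.002]
ft_force: [1.3, -0.5, -0.3]
width: 0.006
grip_force: 0.0
```

```bash
python3 ang.py
```

```text
tcp [-0.0461  0.0321] 0.2059 F pol [ 1.4 -0.3] -0.3
scene y 12 line deg 97.3 mean deg 88.5 rmax 0.032
scene b 63 line deg 2.3 mean deg 4.7 rmax 0.058
scene r 88 line deg 139.4 mean deg 135.7 rmax 0.057
side y 1
side b 73 line deg 6.7 mean deg -9.1 rmax 0.059
side r 56 line deg 142.4 mean deg 150.1 rmax 0.054
```

View pics/last_side.png

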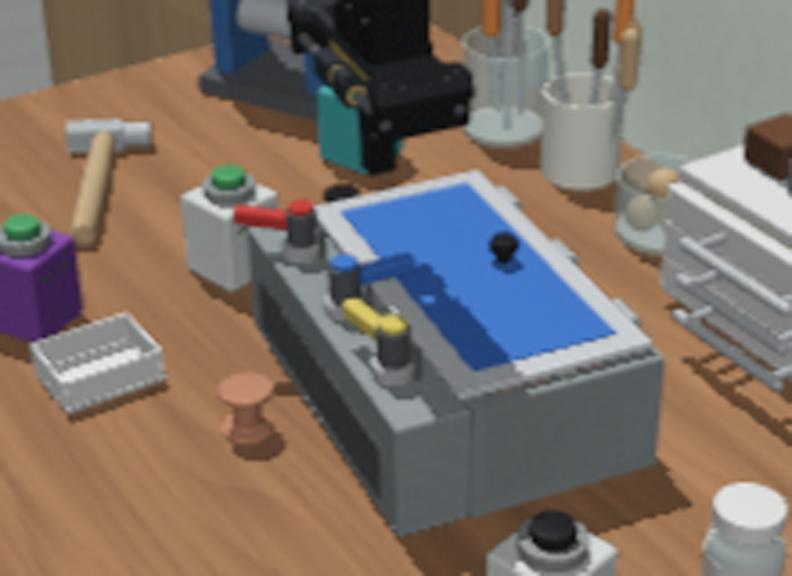

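Blue points along the polisher's +x (it met its stop at 18 N), with its arm parallel to the lid's side edge. Next is yellow.

Call:
{"op": "play_rows", "data": {
  "moves": [0.118,-0.143,0,0,0.118,-0.143,0,0,0.118,-0.143,0,0,0,0,0,0,0,0,0,0]
}}

```text
time_s: 9.9
tool_pos: [0.4209, -0.0217, 0.2005]
ee_rot: [-0.247, -3.129, 0.0]
ft_force: [1.2, 0.7, 0.4]
width: 0.007
grip_force: 0.0
```

```bash
sed -i 's/.015\*abs(c)/.0095*abs(c)/' plan.py; python3 -c "
from h import *
o=r.get_obs(); print((E@(o['tool_pos'][:2]-O)).round(4),o['tool_pos'].round(4),o['qd'].round(3))"; python3 plan.py "((-.0865,-.089),98,.036)"
```

```text
[-0.1207 -0.054 ] [ 0.4209 -0.0217  0.2005] [-0.014  0.022 -0.024 -0.04  -0.005 -0.002 -0.002]
98 [-0.109 -0.056] [np.float64(-0.058), np.float64(-0.009), 0, 0]
89 [-0.103 -0.052] [np.float64(-0.032), np.float64(0.018), 0, 0]
80 [-0.098 -0.05 ] [np.float64(-0.023), np.float64(0.014), 0, 0]
71 [-0.093 -0.048] [np.float64(-0.027), np.float64(0.01), 0, 0]
62 [-0.087 -0.046] [np.float64(-0.03), np.float64(0.006), 0, 0]
53 [-0.08  -0.046] [np.float64(-0.032), np.float64(-0.0), 0, 0]
44 [-0.074 -0.048] [np.float64(-0.032), np.float64(-0.007), 0, 0]
35 [-0.067 -0.05 ] [np.float64(-0.032), np.float64(-0.013), 0, 0]
26 [-0.061 -0.054] [np.float64(-0.03), np.float64(-0.019), 0, 0]
17 [-0.056 -0.059] [np.float64(-0.027), np.float64(-0.025), 0, 0]
8 [-0.052 -0.065] [np.float64(-0.022), np.float64(-0.031), 0, 0]
0 [-0.048 -0.072] [np.float64(-0.016), np.float64(-0.035), 0, 0]
```

Clear of the arm by about 11 mm. I descend 80 mm, then sweep.

Call:
{"op": "play_rows", "data": {
  "moves": [0,0,0.2,0,0,0,0.195,0,0,0,0,0]
}}

```text
time_s: 10.2
tool_pos: [0.4187, -0.0206, 0.1184]
ee_rot: [-0.241, -3.121, 0.005]
ft_force: [-0.2, -0.4, 0.1]
width: 0.003
grip_force: 0.0
```

Call:
{"op": "play_rows", "data": {
  "moves": [-0.03,-0.005,0,0,-0.028,-0.004,0,0,-0.032,0.018,0,0,-0.023,0.014,0,0,-0.027,0.01,0,0,-0.03,0.006,0,0,-0.032,0,0,0,-0.032,-0.007,0,0,-0.032,-0.013,0,0,-0.03,-0.019,0,0,-0.027,-0.025,0,0,-0.022,-0.031,0,0,-0.016,-0.035,0,0,0,0,0,0]
}}

```text
time_s: 11.6
tool_pos: [0.4921, -0.0519, 0.1228]
ee_rot: [0.247, 3.129, -0.002]
ft_force: [0.0, 1.5, -0.5]
width: 0.006
grip_force: 0.0
```

Call:
{"op": "play_rows", "data": {
  "moves": [0,-0.01,0,0,0,-0.01,0,0,0,0,0,0]
}}

```text
time_s: 11.9
tool_pos: [0.492, -0.0528, 0.123]
ee_rot: [0.242, 3.128, 0.003]
ft_force: [2.6, 4.8, -2.7]
width: 0.005
grip_force: 2.4
```

Call:
{"op": "play_rows", "data": {
  "moves": [0,-0.01,0,0,0,-0.01,0,0,0,0,0,0]
}}

```text
time_s: 12.2
tool_pos: [0.492, -0.0529, 0.1231]
ee_rot: [0.238, 3.128, 0.01]
ft_force: [4.1, 11.7, -1.4]
width: 0.005
grip_force: 6.4
```

Call:
{"op": "play_rows", "data": {
  "moves": [0,-0.01,0,0,0,-0.01,0,0,0,0,0,0]
}}

```text
time_s: 12.5
tool_pos: [0.4919, -0.0531, 0.1231]
ee_rot: [0.235, 3.129, 0.017]
ft_force: [3.6, 19.9, -0.6]
width: 0.007
grip_force: 10.4
```

Call:
{"op": "play_rows", "data": {
  "moves": [0,0.1,0,0,0,0,-0.2,0,0,0,-0.2,0,0.109,0.185,0,0,0.109,0.185,0,0,0.109,0.185,0,0,0.109,0.185,0,0,0,0,0,0,0,0,0,0]
}}

```text
time_s: 13.4
tool_pos: [0.4291, 0.1177, 0.2028]
ee_rot: [0.24, 3.131, -0.0]
ft_force: [1.4, 0.1, -0.4]
width: 0.004
grip_force: 0.0
```

```bash
python3 ang.py;  python3 plan.py "((-.0895,.101),142,.030)"
```

```text
tcp [-0.1341  0.085 ] 0.2028 F pol [1.4 0.3] -0.4
scene y 69 line deg 0.6 mean deg 6.2 rmax 0.058
scene b 73 line deg 0.8 mean deg 5.5 rmax 0.058
scene r 88 line deg 137.8 mean deg 135.8 rmax 0.057
side y 0
side b 69 line deg 7.2 mean deg -8.1 rmax 0.059
side r 56 line deg 140.9 mean deg 149.7 rmax 0.054
142 [-0.126  0.103] [np.float64(-0.039), np.float64(0.1), 0, 0]
133 [-0.126  0.11 ] [np.float64(0.002), np.float64(0.034), 0, 0]
124 [-0.125  0.117] [np.float64(-0.005), np.float64(0.036), 0, 0]
115 [-0.122  0.124] [np.float64(-0.013), np.float64(0.036), 0, 0]
106 [-0.118  0.131] [np.float64(-0.022), np.float64(0.034), 0, 0]
97 [-0.112  0.136] [np.float64(-0.03), np.float64(0.026), 0, 0]
88 [-0.105  0.139] [np.float64(-0.033), np.float64(0.015), 0, 0]
79 [-0.101  0.142] [np.float64(-0.024), np.float64(0.011), 0, 0]
71 [-0.095  0.143] [np.float64(-0.027), np.float64(0.008), 0, 0]
62 [-0.089  0.144] [np.float64(-0.029), np.float64(0.004), 0, 0]
53 [-0.083  0.144] [np.float64(-0.031), np.float64(-0.001), 0, 0]
44 [-0.077  0.142] [np.float64(-0.032), np.float64(-0.007), 0, 0]
35 [-0.07  0.14] [np.float64(-0.032), np.float64(-0.013), 0, 0]
26 [-0.064  0.136] [np.float64(-0.03), np.float64(-0.019), 0, 0]
17 [-0.059  0.131] [np.float64(-0.027), np.float64(-0.025), 0, 0]
8 [-0.055  0.125] [np.float64(-0.022), np.float64(-0.031), 0, 0]
0 [-0.052  0.118] [np.float64(-0.016), np.float64(-0.035), 0, 0]
```

View pics/last_scene.png

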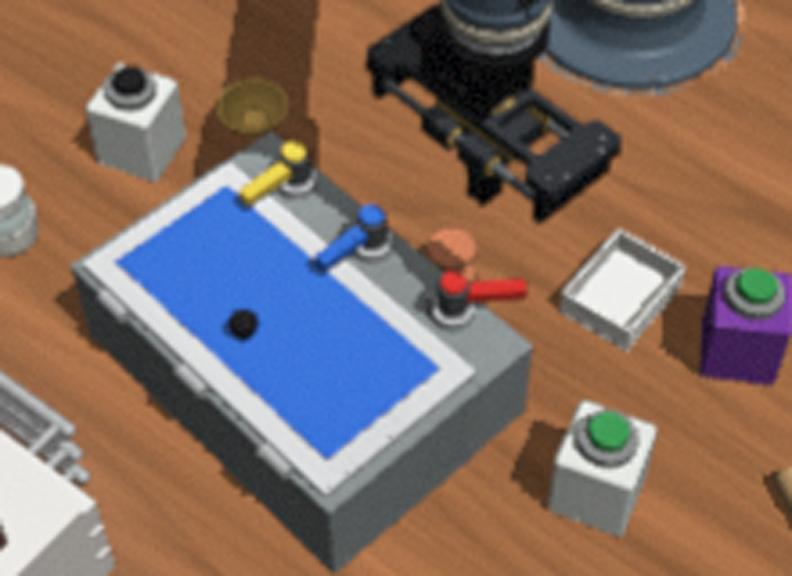

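The picture shows yellow (265,175) and blue (345,240) both lying over the lid, parallel to its side edge. Red (485,290) is still loose. Now red.

Call:
{"op": "play_rows", "data": {
  "moves": [0,0,0.205,0,0,0,0.205,0,0,0,0,0,-0.02,0.05,0,0,-0.019,0.05,0,0,0.002,0.034,0,0,-0.005,0.036,0,0,-0.013,0.036,0,0,-0.022,0.034,0,0,-0.03,0.026,0,0,-0.033,0.015,0,0]
}}

```text
time_s: 14.6
tool_pos: [0.4655, 0.1697, 0.1209]
ee_rot: [-0.242, -3.132, -0.001]
ft_force: [-4.8, -3.3, 0.9]
width: 0.004
grip_force: 2.2
```

Call:
{"op": "play_rows", "data": {
  "moves": [-0.024,0.011,0,0,-0.027,0.008,0,0,-0.029,0.004,0,0,-0.031,-0.001,0,0,-0.032,-0.007,0,0,-0.032,-0.013,0,0,-0.03,-0.019,0,0,-0.027,-0.025,0,0,-0.022,-0.031,0,0,-0.016,-0.035,0,0,0,0,0,0]
}}

```text
time_s: 15.7
tool_pos: [0.5166, 0.1372, 0.1209]
ee_rot: [0.247, 3.129, -0.001]
ft_force: [0.4, 0.5, 0.3]
width: 0.006
grip_force: 0.0
```

Call:
{"op": "play_rows", "data": {
  "moves": [0,-0.01,0,0,0,-0.01,0,0,0,0,0,0]
}}

```text
time_s: 16.0
tool_pos: [0.5164, 0.1358, 0.1212]
ee_rot: [0.243, 3.128, 0.003]
ft_force: [3.5, 3.6, -1.9]
width: 0.007
grip_force: 1.9
```

Call:
{"op": "play_rows", "data": {
  "moves": [0,-0.01,0,0,0,-0.01,0,0,0,0,0,0]
}}

```text
time_s: 16.3
tool_pos: [0.5163, 0.1357, 0.1213]
ee_rot: [0.239, 3.127, 0.01]
ft_force: [5.3, 10.4, -4.7]
width: 0.007
grip_force: 5.6
```

Call:
{"op": "play_rows", "data": {
  "moves": [0,-0.01,0,0,0,-0.01,0,0,0,0,0,0]
}}

```text
time_s: 16.6
tool_pos: [0.5163, 0.1355, 0.1215]
ee_rot: [0.236, 3.125, 0.017]
ft_force: [5.4, 17.7, -7.4]
width: 0.006
grip_force: 9.2
```

Call:
{"op": "play_rows", "data": {
  "moves": [0,0.1,0,0,0,0,-0.2,0,0,0,-0.2,0,0,0,0,0]
}}

```text
time_s: 17.0
tool_pos: [0.5197, 0.1467, 0.2056]
ee_rot: [0.244, 3.123, 0.005]
ft_force: [0.5, 0.3, -0.4]
width: 0.004
grip_force: 0.0
```

```bash
python3 ang.py; python3 - <<'E'
from h import *
import pickle
for n in('scene0','side0'):
    g=pickle.load(open(n+'.pkl','rb')); p=cloud(g).reshape(-1,3); hsv=cv2.cvtColor(g[0],cv2.COLOR_BGR2HSV).reshape(-1,3)
    near=np.hypot(p[:,0]-.488,p[:,1]-.281)
    m=(near<.03)&(hsv[:,0]>45)&(hsv[:,0]<85)&(hsv[:,1]>100)&(p[:,2]>.097)
    t=p[m]; c,rad=cv2.minEnclosingCircle((t[:,:2]*1000).astype(np.float32)); print(n,len(t),np.median(t,0).round(4),'circ',np.round(c,1),round(rad,1),'ztop',np.quantile(t[:,2],[.5,.9]).round(4))
    b=p[(near<.07)&(p[:,2]>.074)&(p[:,2]<.085)]; c,s,a=cv2.minAreaRect((b[:,:2]*1000).astype(np.float32)); print(' box',np.round(c,1),np.round(s,1),round(a,1))
E
```

```text
tcp [-0.0491  0.1277] 0.2056 F pol [0.4 0.4] -0.4
scene y 60 line deg 0.0 mean deg 5.8 rmax 0.058
scene b 62 line deg 4.2 mean deg 3.8 rmax 0.059
scene r 60 line deg 2.7 mean deg 3.4 rmax 0.059
side y 0
side b 76 line deg 2.1 mean deg -8.5 rmax 0.058
side r 49 line deg -7.4 mean deg -12.9 rmax 0.053
scene0 85 [0.4901 0.2856 0.1016] circ [489.9 285.8] 14.9 ztop [0.1016 0.1047]
 box [488.3 285.7] [66.2 64.3] 15.6
side0 34 [0.4855 0.2763 0.1008] circ [487.2 278.9] 14.5 ztop [0.1008 0.1038]
 box [489.4 282.3] [67.9 65. ] 11.2
```

View pics/last_scene.png

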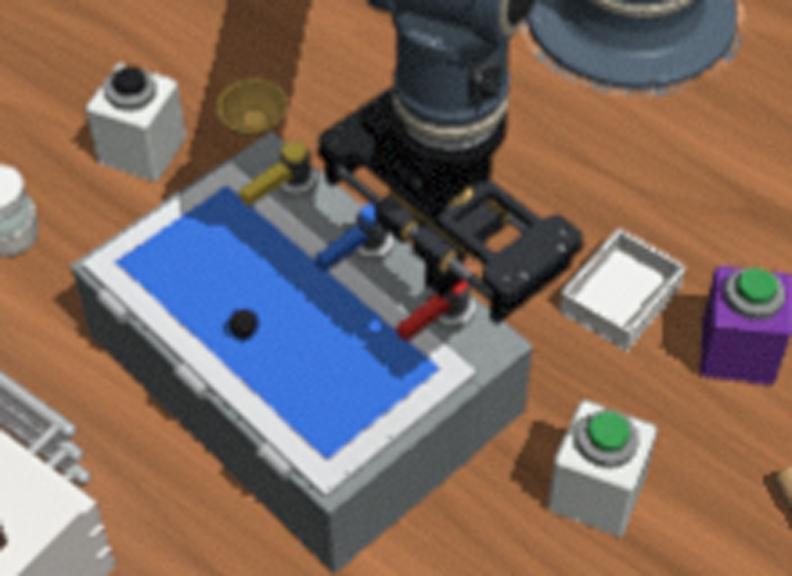

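All three arms point over the lid and are parallel. The white box with the green button at (608,435) has its button centre at about (0.489, 0.283, 0.101). I go above it.

Call:
{"op": "play_rows", "data": {
  "moves": [0.064,0.162,0,0,0.064,0.162,0,0,0.064,0.162,0,0,0.064,0.162,0,0,0,0,0.2,0,0,0,0.18,0,0,0,0,0]
}}

```text
time_s: 17.8
tool_pos: [0.4815, 0.2799, 0.1187]
ee_rot: [-0.243, -3.122, 0.015]
ft_force: [-0.8, -0.9, -0.1]
width: 0.004
grip_force: 0.0
```

Call:
{"op": "play_rows", "data": {
  "moves": [-0.035,0.018,0,0,0,0,0.05,0,0,0,0.05,0,0,0,0.015,0,0,0,0,0]
}}

```text
time_s: 18.3
tool_pos: [0.4934, 0.285, 0.1015]
ee_rot: [-0.244, -3.132, 0.0]
ft_force: [-0.7, -1.2, 1.4]
width: 0.004
grip_force: 0.7
```

Call:
{"op": "play_rows", "data": {
  "moves": [0,0,0.015,0,0,0,0.015,0,0,0,0,0]
}}

```text
time_s: 18.6
tool_pos: [0.4936, 0.2852, 0.0964]
ee_rot: [0.244, 3.132, 0.001]
ft_force: [-2.4, -1.8, 6.4]
width: 0.007
grip_force: 3.3
```

Call:
{"op": "play_rows", "data": {
  "moves": [0,0,0.01,0,0,0,0,0]
}}

```text
time_s: 18.8
tool_pos: [0.4937, 0.2852, 0.0961]
ee_rot: [0.245, 3.132, 0.001]
ft_force: [-5.2, -3.7, 18.5]
width: 0.006
grip_force: 9.2
```

The button is on its hard bottom (18.5 N). I lift off well clear.

Call:
{"op": "play_rows", "data": {
  "moves": [0,0,-0.15,0,0,0,-0.2,0,0,0,-0.2,0,0,0,-0.2,0,0,0,0,0,0,0,0,0,0,0,0,0]
}}

```text
time_s: 19.5
tool_pos: [0.4925, 0.285, 0.2422]
ee_rot: [-0.244, -3.13, 0.002]
ft_force: [0.0, -0.2, -0.5]
width: 0.008
grip_force: 0.0
```

```bash
python3 ang.py; python3 - <<'E'
from h import *
g=grab('side'); p=cloud(g).reshape(-1,3); hsv=cv2.cvtColor(g[0],cv2.COLOR_BGR2HSV).reshape(-1,3)
m=(np.hypot(p[:,0]-.488,p[:,1]-.281)<.03)&(hsv[:,0]>45)&(hsv[:,0]<85)&(hsv[:,1]>100)&(p[:,2]>.09); print('button z',np.quantile(p[m,2],[.5,.9]).round(4),m.sum())
q=(E@(p[:,:2]-O).T).T
for x0 in(-.02,.03,.08):
    k=(abs(q[:,0]-x0)<.008)&(abs(abs(q[:,1])-.09)<.04)&(p[:,2]<.12)&(p[:,2]>.09); print(x0,np.median(p[k,2]).round(4))
E
```

```text
tcp [-0.0973  0.2601] 0.2422 F pol [ 0.  -0.2] -0.5
scene y 67 line deg 2.9 mean deg 5.9 rmax 0.058
scene b 63 line deg 1.5 mean deg 4.0 rmax 0.059
scene r 65 line deg 2.2 mean deg 2.7 rmax 0.057
side y 0
side b 77 line deg 1.4 mean deg -8.1 rmax 0.061
side r 49 line deg -0.6 mean deg -10.3 rmax 0.054
button z [0.101  0.1028] 40
-0.02 0.1106
0.03 0.1108
0.08 0.1099
```

View pics/last_scene.png

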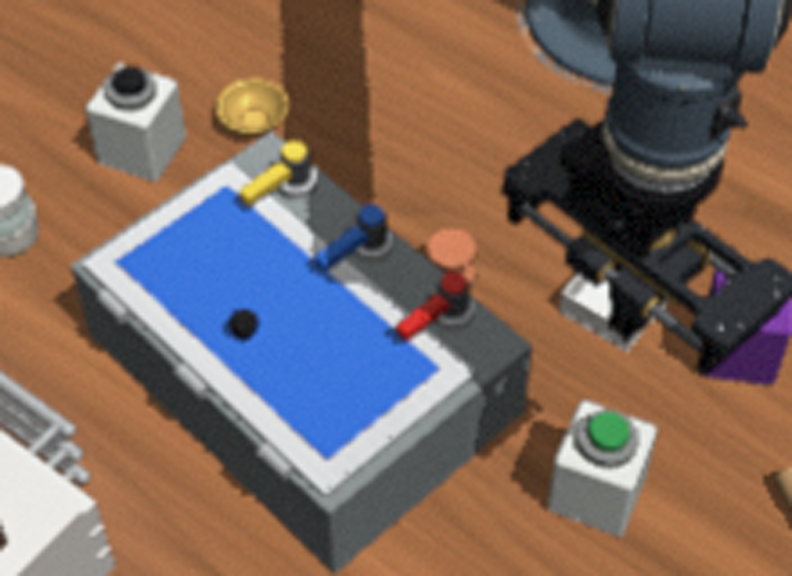

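The final picture shows the lid shut, all three arms over it, and the green button at (608,432) up again. The robot touches nothing.

```bash
python3 -c "
from bench import r
print(r.finish_job())"
```

```text
the job is handed in; nothing more can be done
None
```

I handed the job in at about 20 s: the lid is shut, blue, yellow and red were turned to their end stops in that order, and the green start button was pressed to its bottom and is up again; the hand-in gave no verdict.

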